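# Roll the parts box to the end stop and weigh it

## Task

Roll the long parts box along the banked roller track until you feel it come up against the rubber pad of the end stop, and keep it lightly pressed there for about half a second; do not lift it off the rollers before that and do not ram the stop. Then lift it off the track and set it down gently, upright, in the middle of the scale's plate with its length along the plate's length, and let go. Leave the short box and everything else on the bench where it is.

Things in the scene. Friction and masses are not known exactly. Their poses are not given: they have to be found in the camera images.
- box_center (a point): centre (half-way up) of the long grey plastic parts box with white top and black latches: 60 mm wide (its x), 120 mm long (its y, along the track), 70 mm high (its z), 0.3 to 0.65 kg. It stands on the rollers of the track and leans 28 degrees with them, towards the robot, so its walls are square to the rollers.
- bed: the fixed roller bed: 19 free-turning steel rollers over 530 mm, between aluminium side channels 72 mm apart that stand 8 mm above the rollers. Level lengthwise, the box rolls with under 2 N; banked 28 degrees, low side to the robot. Origin in the plane of the roller tops, mid-width, mid-length, 85 mm above the bench; x across, uphill away from the robot; y along the bed, away from the end stop; z square out of the rollers.
- stop: end stop at the bed's -y end. The steel clamp (92 wide, 48 mm high) has its origin in the roller plane at bed y = -280 mm, axes as the bed. Ahead of it on a rod is a rubber-faced pad, 6 to 46 mm above the rollers. The rod is set differently each time: the pad's face is 43 to 113 mm from this origin in +y, not among the readings; find it by touch or eye. It springs in 1 mm per 1.5 N, 16 mm at most.
- scale_plate (a point): centre of the top of the bench scale's level steel plate, 120 mm (x) by 175 mm (y), 45 mm above the bench; axes as the scale, z up. Its grey body (145 x 195 mm) is lower than the plate; fixed. The plate gives about 1 mm per 4 N, 5 mm at most. A divided white parts tray of the same outline, 34 mm high, stands in the other place in front of the track; the two may be swapped.
- shortbox: the other, short grey plastic box (62 mm across the track, 62 mm long, 52 mm high) waiting on the rollers behind the long box, with a free gap of 50 to 140 mm between the two; leave it. Origin at the middle of its underside
- tape: yellow tape measure, 34 x 66 x 62 mm, standing on the bench between scale and tray; leave it. Origin at the middle of its underside
- woodblock: pale wooden block 90 x 100 x 50 mm on the bench; leave it
- screwdriver: screwdriver lying on the bench; leave it
- wrench: wrench lying behind the track; leave it
- jar: amber glass jar 64 mm wide, 85 mm high, standing behind the track; leave it
- mug: white mug 80 mm wide, 90 mm high; leave it
Things that resemble listed ones, but are neither listed nor needed, are in the scene too. What is shaped like the part that bears scale_plate but green or orange is not meant.

How it is judged:
By the outcome, as a careful person would: the job done as asked, in the order asked, and still so for the second after the job is handed in, with the robot touching nothing.
It also fails if it takes over 50 s, if anything falls off the work surface, if the arm or the gripper's body presses on something with over 40 N, if the wrist force passes 120 N, or if a joint passes its speed limit or range.

## Robot

A 6-joint arm with a two-finger parallel gripper is mounted at the origin on the work surface. World frame = base frame: x ahead of the robot, y to its left, z up, the work surface at z = 0. Lengths are in m, angles in rad, forces in N, time in s.
With the tool pointing down it reaches from about 0.35 to 0.875 m from the base axis. Payload 15.5 kg.
Tool frame: the origin (TCP) lies midway between the tips of the shut fingers; the grasp point (between the pads) lies 19 mm behind it; z points along the fingers, y is the line along which they close (so a half turn about z gives the same grasp; the last joint's range is limited). The gripper opens to 85 mm and grips with 20 to 120 N. Pads are 22 mm wide; open, the fingers measure 114 mm over their backs; the gripper's body (76 mm by 85 mm) begins 54 mm behind the grasp point. The pads swing forward as they close: fully open they stand 13 mm farther back than shut.
Start: joints at [1.085, 0.494, 1.345, -0, 1.302, -0.096], TCP at [0.237, 0.578, 0.231] pointing down, gripper open.
Joint ranges: [-2.91, 2.91], [-0.82, 2.16], [0.22, 2.67], [-1.22, 4.37], [0.12, 2.79], [-3.08, 3.08]. Speed limits (rad/s): [1.89, 1.89, 2.57, 3.01, 3.01, 3.01].

## Interface

Orientations are given as [roll, pitch, yaw] about the fixed x, y, z axes, in that order (R = Rz(yaw) Ry(pitch) Rx(roll)).
In Python, from rig import get_obs, camera, camera_params, close_job, trace, spot_point gives the robot as it stands.
- The arm moves only by the tool apply_moves, never from a script. Its argument "steps" is a list of rows, each an object of numbers: "tx", "ty", "tz": the shift along the tool's x, y, z in units of 50 mm (1.0 is 50 mm); "roll": the turn about the tool's z in rad; "jaw": the finger opening in mm, from 0 to 85.4. In form: [{"tx": .., "ty": .., "tz": .., "roll": .., "jaw": ..}, ...]. A call has 1 to 20 rows; each row shifts and turns the commanded pose from where the row before left it, along the tool's axes as they then stand; what a row does not reach is not made up. A row lasts 1/10 s, in which the tool goes at most 50 mm and 8.59 degrees, less where a joint would pass 70% of its speed; a pose out of reach is approached as far as the arm can. A call is refused whole if a number of a shift passes 1 or a number of a turn 0.15, either way. A call with a gripper value outside its range is refused whole. The fingers move at their own pace and stop on an object; the grip force is fixed at half the most. Time passes only in rows, so rows that do not move let the fingers close. It gives the time, the measured TCP pose, the force, the opening and the grip force at its end, in the units of the state.
- get_obs(): the state, without advancing time (a new reading comes with each control period).
- camera(name): name is "scene" or "top" or "wrist"; returns (picture, depth): 400x640x3 uint8, red, green, blue; 400x640 float32, m along the optical axis (not along the pixel's ray), 0 where there is no reading.
- camera_params(name): a dict with "K" (3x3 intrinsics, pixels), "origin" and "rotation" of the camera in the world. Camera axes: x right, y down, z forward; pixel columns grow to the right and rows downward; lengths in m; the calibration is good to about 2 mm. The wrist camera is an equidistant fisheye: a pixel r from the principal point sees the ray r / f radians off the axis. A picture is of the moment at which its call begins: read the wrist's pose just before it. camera_params takes no time and is no camera call; for the wrist camera it gives the pose at the moment of the call.
- close_job(): hands the job in; it is judged then, once.
Trained networks look in the newest picture that a camera, given by its name, has taken for a name from the list of things; names that differ only in an ending like _2 or _b are one class to them, and where a whole thing is asked for, a point or a joint stands for the part that bears it (a point fixed in the world has none). Each returns a list of dicts, best first, with "p" (0 to 1); they miss things now and then, are a little off and sometimes report something else, mostly with a low value. They report only what shows in the picture. A call takes as long as a camera call. They do not tell look-alikes from the thing itself.
- trace(camera, target): "region" (400x640 bool, what is visible of it) and "centre" ([column, row] in pixels, amid what is visible of it).
- spot_point(camera, target): "centre" ([column, row] in pixels: a listed point, or the origin of a listed thing).
The state is a dict: "clock": time; "joint_pos": joint angles; "dq": joint speeds; "tau": joint torques, N m; "position": TCP position; "orientation": TCP orientation; "ft_force": force on the tool from outside, world axes, zero at the start; "torque": the same for the moment, N m; "opening": opening from 0.0 (shut) to 1.0 (fully open); "grasp_force": force on a finger pad.
Only numpy, scipy, OpenCV 4.12 (cv2) and the standard library are available. Lean on these libraries where they do the work, as an engineer would, in place of code of your own. Each camera call takes 0.05 s, during which the arm holds its last target. There are 200 camera calls.

## Working session

There is one attempt and no reset: what is moved stays moved. The work goes in short steps, Python scripts to look and compute and a tool call to move; the robot and the scene stay as the last step left them, time stands still between calls to the robot, and variables do not carry over. Pictures are saved under pics/ and viewed, at most 10 in all, crops included, and the job is handed in when it is done.

Besides the shell and the picture viewer there is one more tool, called after ">>>" by a JSON object that holds its "op" and its "data", one argument or row to a line. apply_moves: Moves the arm, as the interface text tells. Its arguments: {"type":"object","properties":{"steps":{"type":"array","items":{"type":"object","properties":{"tx":{"type":"number"},"ty":{"type":"number"},"tz":{"type":"number"},"roll":{"type":"number"},"jaw":{"type":"number"}}}}},"required":["steps"]}

```bash
mkdir -p pics; ls; cat > h.py <<'E'
import numpy as np, cv2
from rig import *
def world(cam,px,depth,P=None):
    P=P or camera_params(cam);K=np.array(P["K"])
    u,v=px;d=depth
    c=np.array([(u-K[0,2])/K[0,0],(v-K[1,2])/K[1,1],1])*d
    return np.array(P["rotation"])@c+np.array(P["origin"])
def cloud(cam,depth):
    P=camera_params(cam);K=np.array(P["K"])
    v,u=np.mgrid[0:400,0:640]
    c=np.stack([(u-K[0,2])/K[0,0]*depth,(v-K[1,2])/K[1,1]*depth,depth],-1)
    return c@np.array(P["rotation"]).T+np.array(P["origin"])
E
python3 - <<'E'
from h import *
for c in["scene","top"]:
    im,d=camera(c);cv2.imwrite(f"pics/{c}0.png",im[...,::-1]);W=cloud(c,d);np.savez(f"{c}0.npz",im=im,d=d,W=W)
    print(c,camera_params(c))
    for t in["box_center","bed","stop","scale_plate","shortbox","tape"]:
        for r in trace(c,t)[:2]:
            m=r["region"]&(d>0);print(t,"tr",round(r["p"],2),np.round(r["centre"]),m.sum(),np.round(np.median(W[m],0),3) if m.any() else None)
    for t in["box_center","scale_plate","stop","bed"]:
        for r in spot_point(c,t)[:2]:
            u,v=np.round(r["centre"]).astype(int);print(t,"sp",round(r["p"],2),u,v,np.round(W[v,u],3))
print(get_obs())
E
```

```text
picsTraceback (most recent call last):
  File "<stdin>", line 3, in <module>
  File "h.py", line 12, in cloud
    return c@np.array(P["rotation"]).T+np.array(P["origin"])
           ~~~~~~~~~~~~~~~~~~~~~~~~~~~^~~~~~~~~~~~~~~~~~~~~~
ValueError: operands could not be broadcast together with shapes (400,640) (3,)
```

```bash
cat > h.py <<'E'
import numpy as np, cv2
from scipy.spatial.transform import Rotation as Ro
from rig import *
def rot(P):
    r=np.array(P["rotation"]);return r if r.shape==(3,3) else Ro.from_euler("xyz",r).as_matrix()
def cloud(cam,depth):
    P=camera_params(cam);K=np.array(P["K"])
    v,u=np.mgrid[0:400,0:640]
    c=np.stack([(u-K[0,2])/K[0,0]*depth,(v-K[1,2])/K[1,1]*depth,depth],-1)
    return c@rot(P).T+np.array(P["origin"])
E
python3 - <<'E'
from h import *
for c in["scene","top"]:
    im,d=camera(c);cv2.imwrite(f"pics/{c}0.png",im[...,::-1]);W=cloud(c,d);np.savez(f"{c}0.npz",im=im,d=d,W=W)
    print(c,camera_params(c))
    for t in["box_center","bed","stop","scale_plate","shortbox","tape"]:
        for r in trace(c,t)[:2]:
            m=r["region"]&(d>0);print(t,"tr",round(r["p"],2),np.round(r["centre"]),m.sum(),np.round(np.median(W[m],0),3) if m.any() else None)
    for t in["box_center","scale_plate","stop","bed"]:
        for r in spot_point(c,t)[:2]:
            u,v=np.round(r["centre"]).astype(int);print(t,"sp",round(r["p"],2),u,v,np.round(W[v,u],3))
print(get_obs())
E
```

```text
scene {'K': array([[434.95989698,   0.        , 326.4927602 ],
       [  0.        , 434.95989698, 208.08519471],
       [  0.        ,   0.        ,   1.        ]]), 'origin': array([ 1.22180538, -0.26840774,  1.12749392]), 'rotation': array([-2.46309351, -0.01368427,  1.09505608])}
box_center tr 0.79 [322. 239.] 1329 [0.617 0.05  0.139]
box_center tr 0.7 [278. 214.] 373 [ 0.423 -0.003  0.049]
bed tr 0.75 [288. 265.] 4773 [ 0.647 -0.064  0.09 ]
stop tr 0.81 [224. 277.] 532 [ 0.602 -0.233  0.116]
stop tr 0.27 [383. 220.] 626 [0.624 0.247 0.123]
scale_plate tr 0.96 [341. 141.] 1119 [0.206 0.332 0.043]
scale_plate tr 0.96 [173. 202.] 1630 [ 0.202 -0.291  0.043]
shortbox tr 0.67 [383. 217.] 584 [0.625 0.246 0.124]
tape tr 0.74 [279. 215.] 404 [ 0.423 -0.003  0.047]
tape tr 0.58 [340. 305.] 608 [0.793 0.018 0.08 ]
box_center sp 0.72 278 220 [ 0.426 -0.012  0.043]
box_center sp 0.71 324 238 [0.613 0.052 0.143]
scale_plate sp 0.93 451 144 [0.387 0.69  0.043]
scale_plate sp 0.74 172 201 [ 0.198 -0.287  0.039]
stop sp 0.95 221 292 [ 0.622 -0.253  0.105]
bed sp 0.9 315 250 [0.629 0.017 0.128]
[... 1020 characters left out ...]
74 348 159 [0.6   0.026 0.158]
{'clock': 1.15, 'joint_pos': array([ 1.08548262e+00,  4.93611258e-01,  1.34547439e+00, -9.37884120e-06,
        1.30248370e+00, -9.54600420e-02]), 'dq': array([ 0.00091857, -0.00130542, -0.00193971,  0.0004983 , -0.0002184 ,
        0.00026159]), 'tau': array([-1.28477205e-05, -8.82015896e+01, -3.84287345e+01,  1.23986097e-04,
        7.69939361e-04,  1.08356480e-04]), 'position': array([0.23751935, 0.57813036, 0.23127865]), 'orientation': array([3.14157032e+00, 1.12234984e-05, 2.75174148e+00]), 'ft_force': array([-0.10713956, -0.16828289, -0.29766236]), 'torque': array([-0.03075633, -0.04369303, -0.06363408]), 'grasp_force': 0.0, 'opening': 1.0035146903780718}
```

View pics/scene0.png

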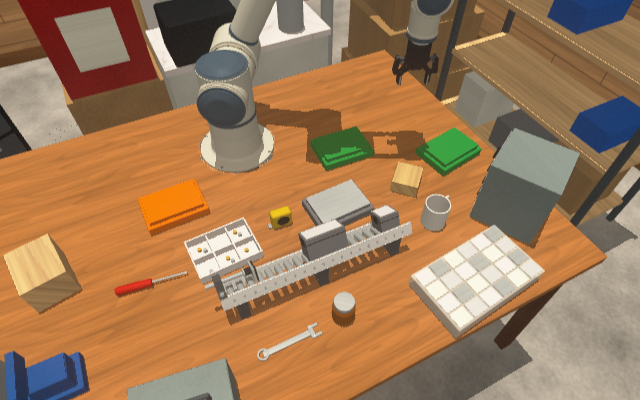

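View pics/top0.png

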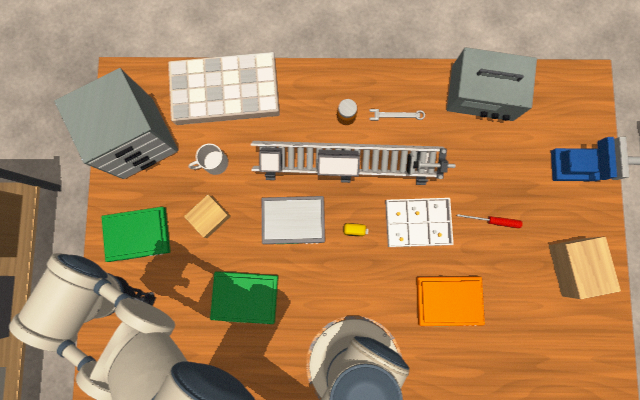

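The long box is at top-view px (338,162), with the short box behind it at (269,160). The stop is at the right end, around (440,163). The grey scale is at (292,220), the tape at (355,229) and the tray at (420,222). I'll measure the box, bed and scale frames next.

```bash
cat > m.py <<'E'
from h import *
t=np.radians(28)
for c in["top","scene"]:
    z=np.load(f"{c}0.npz");W=z["W"]
    camera(c)
    def best(name,near):
        rs=trace(c,name);b=None
        for r in rs:
            m=r["region"]&(z["d"]>0)
            if m.any() and np.linalg.norm(np.median(W[m],0)[:2]-near)<0.08: return m
    for name,near in[("box_center",(0.6,0.05)),("shortbox",(0.61,0.25))]:
        m=best(name,near)
        if m is None: print(c,name,"none");continue
        p=W[m];
        # top face: plane with normal (-sin,0,cos)
        n=np.array([-np.sin(t),0,np.cos(t)]);h=p@n
        hist,e=np.histogram(h,60);hm=e[hist.argmax()];q=p[abs(h-hm)<.006]
        ctr=q.mean(0);u,s,vt=np.linalg.svd(q-ctr,full_matrices=False);nn=vt[2]*np.sign(vt[2,2])
        a=vt[0]*np.sign(vt[0,1]);b=np.cross(nn,a)*-1;b=np.cross(a,nn)
        r=cv2.minAreaRect(np.c_[(q-ctr)@b,(q-ctr)@a].astype(np.float32))
        print(c,name,len(q),"n",nn.round(3),"axis",a.round(3),"rect",np.round(r[0],4),np.round(r[1],4),round(r[2],1),"topctr",(ctr+r[0][0]*b+r[0][1]*a).round(4))
    # scale plate
    m=(abs(W[...,0]-.437)<.12)&(abs(W[...,1]-.188)<.14)&(abs(W[...,2]-.045)<.006)&(z["d"]>0)
    q=W[m];
    r=cv2.minAreaRect(q[:,:2].astype(np.float32));print(c,"scale",m.sum(),np.round(r[0],4),np.round(r[1],4),round(r[2],2),np.median(q[:,2]).round(4))
    # bed profile in bed frame: y extent, stop pad
    m=(W[...,0]>.5)&(W[...,0]<.72)&(W[...,1]>-.34)&(W[...,1]<.36)&(W[...,2]>.06)&(W[...,2]<.25)
    q=W[m]
    print(c,"track y",np.percentile(q[:,1],[0,.5,99.5,100]).round(3))
    # stop region heights above plane
    for y0 in np.arange(-.32,-.08,.01):
        s=q[abs(q[:,1]-y0)<.005]
        if len(s): print(round(y0,2),len(s),"x",s[:,0].min().round(3),s[:,0].max().round(3),"zmax",s[:,2].max().round(3),"at x",s[s[:,2].argmax(),0].round(3))
E
python3 m.py
python3 - <<'E'
import cv2
a=cv2.imread('pics/top0.png')[135:255,240:460];cv2.imwrite('pics/c1.png',cv2.resize(a,None,fx=3.6,fy=3.6,interpolation=cv2.INTER_CUBIC))
E
```

```text
top box_center 824 n [-0.471  0.013  0.882] axis [0.036 0.999 0.004] rect [-0.0004 -0.0011] [0.0607 0.1187] 1.7 topctr [0.5835 0.0523 0.1474]
top shortbox 401 n [-0.462  0.004  0.887] axis [-0.478  0.841 -0.253] rect [-0.0021  0.0014] [0.0592 0.0625] 56.4 topctr [0.5966 0.2515 0.1312]
top scale 2149 [0.4372 0.1883] [0.1206 0.1751] 1.89 0.0448
top track y [-0.291 -0.272  0.303  0.313]
-0.29 9 x 0.588 0.597 zmax 0.12 at x 0.596
-0.28 14 x 0.588 0.597 zmax 0.125 at x 0.595
-0.27 23 x 0.565 0.653 zmax 0.135 at x 0.598
-0.26 105 x 0.561 0.661 zmax 0.136 at x 0.592
-0.25 159 x 0.561 0.66 zmax 0.137 at x 0.595
-0.24 72 x 0.568 0.66 zmax 0.121 at x 0.589
-0.23 116 x 0.569 0.66 zmax 0.12 at x 0.592
-0.22 88 x 0.568 0.659 zmax 0.122 at x 0.595
-0.21 82 x 0.569 0.658 zmax 0.122 at x 0.598
-0.2 106 x 0.571 0.658 zmax 0.123 at x 0.597
-0.19 43 x 0.571 0.658 zmax 0.129 at x 0.599
-0.18 96 x 0.57 0.657 zmax 0.126 at x 0.597
-0.17 56 x 0.571 0.656 zmax 0.129 at x 0.62
-0.16 131 x 0.565 0.663 zmax 0.141 at x 0.605
-0.15 128 x 0.569 0.663 zmax 0.138 at x 0.609
-0.14 91 x 0.571 0.662 zmax 0.115 at x 0.
[... 870 characters left out ...]
zmax 0.134 at x 0.602
-0.23 121 x 0.578 0.663 zmax 0.12 at x 0.601
-0.22 109 x 0.579 0.663 zmax 0.119 at x 0.596
-0.21 109 x 0.578 0.665 zmax 0.119 at x 0.596
-0.2 120 x 0.578 0.664 zmax 0.119 at x 0.602
-0.19 94 x 0.577 0.664 zmax 0.119 at x 0.595
-0.18 118 x 0.578 0.663 zmax 0.125 at x 0.6
-0.17 118 x 0.583 0.664 zmax 0.123 at x 0.599
-0.16 140 x 0.568 0.666 zmax 0.138 at x 0.616
-0.15 99 x 0.567 0.665 zmax 0.135 at x 0.614
-0.14 101 x 0.572 0.665 zmax 0.111 at x 0.645
-0.13 69 x 0.574 0.665 zmax 0.113 at x 0.647
-0.12 110 x 0.573 0.665 zmax 0.112 at x 0.649
-0.11 96 x 0.572 0.668 zmax 0.11 at x 0.645
-0.1 72 x 0.575 0.666 zmax 0.112 at x 0.649
-0.09 110 x 0.573 0.667 zmax 0.113 at x 0.647
```

View pics/c1.png

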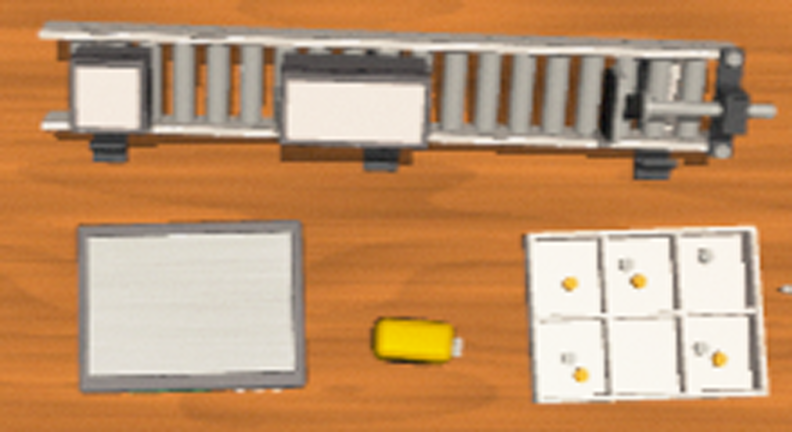

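The crop shows the pad face at about px (604,105) and clear gaps between the boxes. The bed is yawed about -1.9° and the scale about +1.9°. I'll turn the tool square to the bed with jaws shut, then go above the gap behind the long box.

>>> {"op": "apply_moves", "data": {
  "steps": [
    {"roll":0.15,"jaw":0},
    {"roll":0.15,"jaw":0},
    {"roll":0.15,"jaw":0},
    {"roll":0.15,"jaw":0},
    {"roll":0.15,"jaw":0},
    {"roll":0.15,"jaw":0},
    {"roll":0.15,"jaw":0},
    {"roll":0.15,"jaw":0},
    {"roll":0.014,"jaw":0},
    {"jaw":0}
  ]
}}

```text
schema error: expected keys tx, ty, tz, roll, jaw
```

>>> {"op": "apply_moves", "data": {
  "steps": [
    {"tx":-0.3,"ty":0.3,"jaw":0},
    {"tx":-0.5,"ty":0.48,"jaw":0},
    {"tx":-0.5,"ty":0.48,"jaw":0},
    {"tx":-0.5,"ty":0.48,"jaw":0},
    {"tx":-0.5,"ty":0.48,"jaw":0},
    {"tx":-0.5,"ty":0.48,"jaw":0},
    {"tx":-0.5,"ty":0.48,"jaw":0},
    {"tx":-0.5,"ty":0.48,"jaw":0},
    {"tx":-0.5,"ty":0.48,"jaw":0},
    {"tx":-0.5,"ty":0.48,"jaw":0},
    {"tx":-0.5,"ty":0.48,"jaw":0},
    {"tx":-0.5,"ty":0.48,"jaw":0},
    {"tx":-0.5,"ty":0.48,"jaw":0},
    {"tx":-0.5,"ty":0.48,"jaw":0},
    {"tx":-0.5,"ty":0.48,"jaw":0},
    {"tx":-0.5,"ty":0.48,"jaw":0},
    {"tx":-0.15,"ty":0.12,"jaw":0},
    {"jaw":0},
    {"jaw":0}
  ]
}}

```text
schema error: expected keys tx, ty, tz, roll, jaw
```

All keys are required.

>>> {"op": "apply_moves", "data": {
  "steps": [
    {"tx":0,"ty":0,"tz":0,"roll":0.15,"jaw":0},
    {"tx":0,"ty":0,"tz":0,"roll":0.15,"jaw":0},
    {"tx":0,"ty":0,"tz":0,"roll":0.15,"jaw":0},
    {"tx":0,"ty":0,"tz":0,"roll":0.15,"jaw":0},
    {"tx":0,"ty":0,"tz":0,"roll":0.15,"jaw":0},
    {"tx":0,"ty":0,"tz":0,"roll":0.15,"jaw":0},
    {"tx":0,"ty":0,"tz":0,"roll":0.15,"jaw":0},
    {"tx":0,"ty":0,"tz":0,"roll":0.15,"jaw":0},
    {"tx":0,"ty":0,"tz":0,"roll":0.014,"jaw":0},
    {"tx":0,"ty":0,"tz":0,"roll":0,"jaw":0}
  ]
}}

```text
clock: 2.45
position: [0.2375, 0.5781, 0.2313]
orientation: [-3.142, -0.0, 1.542]
ft_force: [-0.4, 0.4, -0.6]
opening: -0.004
grasp_force: 0.0
```

>>> {"op": "apply_moves", "data": {
  "steps": [
    {"tx":-0.3,"ty":0.3,"tz":0,"roll":0,"jaw":0},
    {"tx":-0.5,"ty":0.48,"tz":0,"roll":0,"jaw":0},
    {"tx":-0.5,"ty":0.48,"tz":0,"roll":0,"jaw":0},
    {"tx":-0.5,"ty":0.48,"tz":0,"roll":0,"jaw":0},
    {"tx":-0.5,"ty":0.48,"tz":0,"roll":0,"jaw":0},
    {"tx":-0.5,"ty":0.48,"tz":0,"roll":0,"jaw":0},
    {"tx":-0.5,"ty":0.48,"tz":0,"roll":0,"jaw":0},
    {"tx":-0.5,"ty":0.48,"tz":0,"roll":0,"jaw":0},
    {"tx":-0.5,"ty":0.48,"tz":0,"roll":0,"jaw":0},
    {"tx":-0.5,"ty":0.48,"tz":0,"roll":0,"jaw":0},
    {"tx":-0.5,"ty":0.48,"tz":0,"roll":0,"jaw":0},
    {"tx":-0.5,"ty":0.48,"tz":0,"roll":0,"jaw":0},
    {"tx":-0.5,"ty":0.48,"tz":0,"roll":0,"jaw":0},
    {"tx":-0.5,"ty":0.48,"tz":0,"roll":0,"jaw":0},
    {"tx":-0.5,"ty":0.48,"tz":0,"roll":0,"jaw":0},
    {"tx":-0.5,"ty":0.48,"tz":0,"roll":0,"jaw":0},
    {"tx":-0.15,"ty":0.12,"tz":0,"roll":0,"jaw":0},
    {"tx":0,"ty":0,"tz":0,"roll":0,"jaw":0},
    {"tx":0,"ty":0,"tz":0,"roll":0,"jaw":0}
  ]
}}

```text
clock: 4.35
position: [0.6046, 0.1688, 0.2312]
orientation: [-3.141, -0.0, 1.54]
ft_force: [0.2, 0.1, 0.0]
opening: -0.006
grasp_force: 0.0
```

>>> {"op": "apply_moves", "data": {
  "steps": [
    {"tx":0,"ty":0,"tz":0.4,"roll":0,"jaw":0},
    {"tx":0,"ty":0,"tz":0.6,"roll":0,"jaw":0},
    {"tx":0,"ty":0,"tz":0.6,"roll":0,"jaw":0},
    {"tx":0,"ty":0,"tz":0.5,"roll":0,"jaw":0},
    {"tx":0,"ty":0,"tz":0.38,"roll":0,"jaw":0},
    {"tx":-0.12,"ty":0,"tz":0,"roll":0,"jaw":0},
    {"tx":-0.16,"ty":0,"tz":0,"roll":0,"jaw":0},
    {"tx":-0.16,"ty":0,"tz":0,"roll":0,"jaw":0},
    {"tx":-0.12,"ty":0,"tz":0,"roll":0,"jaw":0},
    {"tx":-0.06,"ty":0,"tz":0,"roll":0,"jaw":0},
    {"tx":-0.06,"ty":0,"tz":0,"roll":0,"jaw":0},
    {"tx":-0.06,"ty":0,"tz":0,"roll":0,"jaw":0},
    {"tx":-0.06,"ty":0,"tz":0,"roll":0,"jaw":0},
    {"tx":-0.06,"ty":0,"tz":0,"roll":0,"jaw":0},
    {"tx":-0.06,"ty":0,"tz":0,"roll":0,"jaw":0}
  ]
}}

```text
clock: 5.85
position: [0.6036, 0.1221, 0.1072]
orientation: [-3.141, 0.0, 1.538]
ft_force: [0.7, 0.5, 0.1]
opening: 0.0
grasp_force: 0.0
```

```bash
cat > look.py <<'E'
from h import *
import sys
n=sys.argv[1];near=float(sys.argv[2])
im,d=camera("top");W=cloud("top",d);cv2.imwrite(f"pics/{n}.png",cv2.resize(im[100:260,220:480,::-1],None,fx=3,fy=3,interpolation=cv2.INTER_CUBIC))
im,d2=camera("scene");cv2.imwrite(f"pics/{n}s.png",cv2.resize(im[130:330,150:450,::-1],None,fx=2.6,fy=2.6,interpolation=cv2.INTER_CUBIC))
for c,WW,dd in(("top",W,d),("scene",cloud("scene",d2),d2)):
    for r in trace(c,"box_center")[:3]:
        m=r["region"]&(dd>0)
        if m.any():
            q=WW[m];print(c,round(r["p"],2),r["centre"],np.median(q,0).round(3),"y",np.percentile(q[:,1],[1,99]).round(3),"x",np.percentile(q[:,0],[1,99]).round(3),"z",np.percentile(q[:,2],[1,99]).round(3))
o=get_obs();print(o["clock"],o["position"],o["ft_force"])
E
python3 look.py p1 0.05
```

```text
top 0.61 [337.8, 157.8] [0.598 0.052 0.151] y [-0.014  0.097] x [0.563 0.636] z [0.105 0.163]
scene 0.56 [320.7, 240.2] [0.616 0.043 0.137] y [-0.012  0.113] x [0.531 0.641] z [0.05 0.16]
6.05 [0.60369248 0.12223197 0.10726221] [-0.57263486  0.44020485  0.65322415]
```

>>> {"op": "apply_moves", "data": {
  "steps": [
    {"tx":-0.06,"ty":0,"tz":0,"roll":0,"jaw":0},
    {"tx":-0.08,"ty":0,"tz":0,"roll":0,"jaw":0},
    {"tx":-0.1,"ty":0,"tz":0,"roll":0,"jaw":0},
    {"tx":-0.1,"ty":0,"tz":0,"roll":0,"jaw":0},
    {"tx":-0.1,"ty":0,"tz":0,"roll":0,"jaw":0},
    {"tx":-0.1,"ty":0,"tz":0,"roll":0,"jaw":0},
    {"tx":-0.1,"ty":0,"tz":0,"roll":0,"jaw":0},
    {"tx":-0.1,"ty":0,"tz":0,"roll":0,"jaw":0},
    {"tx":-0.1,"ty":0,"tz":0,"roll":0,"jaw":0},
    {"tx":-0.1,"ty":0,"tz":0,"roll":0,"jaw":0},
    {"tx":-0.1,"ty":0,"tz":0,"roll":0,"jaw":0},
    {"tx":-0.1,"ty":0,"tz":0,"roll":0,"jaw":0},
    {"tx":-0.1,"ty":0,"tz":0,"roll":0,"jaw":0},
    {"tx":-0.1,"ty":0,"tz":0,"roll":0,"jaw":0},
    {"tx":-0.1,"ty":0,"tz":0,"roll":0,"jaw":0},
    {"tx":-0.1,"ty":0,"tz":0,"roll":0,"jaw":0},
    {"tx":-0.1,"ty":0,"tz":0,"roll":0,"jaw":0},
    {"tx":-0.1,"ty":0,"tz":0,"roll":0,"jaw":0},
    {"tx":-0.08,"ty":0,"tz":0,"roll":0,"jaw":0},
    {"tx":-0.06,"ty":0,"tz":0,"roll":0,"jaw":0}
  ]
}}

```text
clock: 8.05
position: [0.6006, 0.0279, 0.1073]
orientation: [3.142, 0.0, 1.538]
ft_force: [-0.3, 0.4, 0.0]
opening: -0.001
grasp_force: 0.0
```

>>> {"op": "apply_moves", "data": {
  "steps": [
    {"tx":-0.06,"ty":0,"tz":0,"roll":0,"jaw":0},
    {"tx":-0.06,"ty":0,"tz":0,"roll":0,"jaw":0},
    {"tx":-0.06,"ty":0,"tz":0,"roll":0,"jaw":0},
    {"tx":-0.06,"ty":0,"tz":0,"roll":0,"jaw":0},
    {"tx":-0.04,"ty":0,"tz":0,"roll":0,"jaw":0},
    {"tx":-0.04,"ty":0,"tz":0,"roll":0,"jaw":0},
    {"tx":-0.04,"ty":0,"tz":0,"roll":0,"jaw":0},
    {"tx":-0.04,"ty":0,"tz":0,"roll":0,"jaw":0},
    {"tx":-0.04,"ty":0,"tz":0,"roll":0,"jaw":0}
  ]
}}

```text
clock: 8.95
position: [0.5998, 0.0062, 0.1073]
orientation: [-3.142, 0.0, 1.538]
ft_force: [0.1, 0.9, -0.1]
opening: -0.0
grasp_force: 0.0
```

Next I creep forward until the force builds.

>>> {"op": "apply_moves", "data": {
  "steps": [
    {"tx":-0.04,"ty":0,"tz":0,"roll":0,"jaw":0},
    {"tx":-0.04,"ty":0,"tz":0,"roll":0,"jaw":0},
    {"tx":-0.04,"ty":0,"tz":0,"roll":0,"jaw":0},
    {"tx":-0.04,"ty":0,"tz":0,"roll":0,"jaw":0},
    {"tx":-0.04,"ty":0,"tz":0,"roll":0,"jaw":0}
  ]
}}

```text
clock: 9.45
position: [0.5995, -0.0038, 0.1073]
orientation: [-3.142, -0.0, 1.538]
ft_force: [0.2, 0.4, 0.1]
opening: 0.0
grasp_force: 0.0
```

```bash
python3 look.py p2 0.05
```

```text
top 0.53 [384.7, 161.6] [ 0.59  -0.077  0.153] y [-0.103 -0.034] x [0.539 0.612] z [0.144 0.438]
scene 0.78 [278.7, 254.7] [ 0.613 -0.08   0.137] y [-0.137 -0.015] x [0.555 0.639] z [0.074 0.159]
9.65 [ 0.59950758 -0.00370248  0.10728486] [-0.88405203 -0.32238939 -0.96120602]
```

View pics/p2.png

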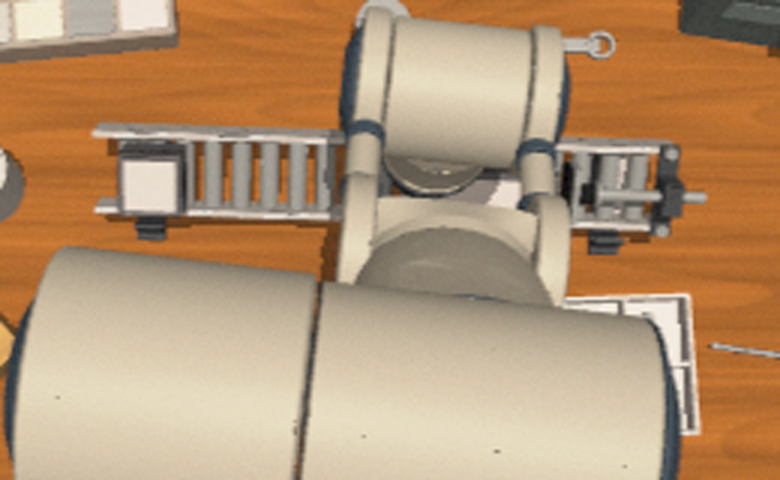

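The box has come along to just short of the pad (pad at about px (570,185) in the crop), and the short box hasn't moved.

>>> {"op": "apply_moves", "data": {
  "steps": [
    {"tx":-0.03,"ty":0,"tz":0,"roll":0,"jaw":0},
    {"tx":-0.03,"ty":0,"tz":0,"roll":0,"jaw":0},
    {"tx":-0.03,"ty":0,"tz":0,"roll":0,"jaw":0},
    {"tx":-0.03,"ty":0,"tz":0,"roll":0,"jaw":0}
  ]
}}

```text
clock: 10.05
position: [0.5993, -0.0098, 0.1073]
orientation: [3.142, 0.0, 1.538]
ft_force: [0.1, 1.2, -0.2]
opening: 0.002
grasp_force: 0.0
```

>>> {"op": "apply_moves", "data": {
  "steps": [
    {"tx":-0.03,"ty":0,"tz":0,"roll":0,"jaw":0},
    {"tx":-0.03,"ty":0,"tz":0,"roll":0,"jaw":0}
  ]
}}

```text
clock: 10.25
position: [0.5992, -0.0128, 0.1073]
orientation: [3.142, 0.0, 1.538]
ft_force: [-0.0, 0.4, 0.6]
opening: 0.002
grasp_force: 0.0
```

>>> {"op": "apply_moves", "data": {
  "steps": [
    {"tx":-0.03,"ty":0,"tz":0,"roll":0,"jaw":0},
    {"tx":-0.03,"ty":0,"tz":0,"roll":0,"jaw":0}
  ]
}}

```text
clock: 10.45
position: [0.5991, -0.0158, 0.1072]
orientation: [-3.141, 0.0, 1.538]
ft_force: [-0.8, 0.5, -0.1]
opening: -0.002
grasp_force: 0.0
```

>>> {"op": "apply_moves", "data": {
  "steps": [
    {"tx":-0.03,"ty":0,"tz":0,"roll":0,"jaw":0},
    {"tx":-0.03,"ty":0,"tz":0,"roll":0,"jaw":0}
  ]
}}

```text
clock: 10.65
position: [0.599, -0.0187, 0.1073]
orientation: [-3.142, -0.0, 1.538]
ft_force: [-0.3, 0.8, -0.8]
opening: 0.001
grasp_force: 0.0
```

>>> {"op": "apply_moves", "data": {
  "steps": [
    {"tx":-0.03,"ty":0,"tz":0,"roll":0,"jaw":0},
    {"tx":-0.03,"ty":0,"tz":0,"roll":0,"jaw":0}
  ]
}}

```text
clock: 10.85
position: [0.5987, -0.0214, 0.1072]
orientation: [-3.141, -0.0, 1.538]
ft_force: [-1.1, 5.0, 1.0]
opening: -0.001
grasp_force: 0.0
```

>>> {"op": "apply_moves", "data": {
  "steps": [
    {"tx":-0.03,"ty":0,"tz":0,"roll":0,"jaw":0},
    {"tx":-0.03,"ty":0,"tz":0,"roll":0,"jaw":0}
  ]
}}

```text
clock: 11.05
position: [0.5985, -0.0241, 0.1072]
orientation: [-3.141, -0.001, 1.538]
ft_force: [-2.4, 9.1, 1.1]
opening: -0.003
grasp_force: 0.0
```

Contact confirmed at 5 to 9 N. I ease back to a light press and hold.

>>> {"op": "apply_moves", "data": {
  "steps": [
    {"tx":0.03,"ty":0,"tz":0,"roll":0,"jaw":0},
    {"tx":0,"ty":0,"tz":0,"roll":0,"jaw":0},
    {"tx":0,"ty":0,"tz":0,"roll":0,"jaw":0},
    {"tx":0,"ty":0,"tz":0,"roll":0,"jaw":0},
    {"tx":0,"ty":0,"tz":0,"roll":0,"jaw":0},
    {"tx":0,"ty":0,"tz":0,"roll":0,"jaw":0},
    {"tx":0,"ty":0,"tz":0,"roll":0,"jaw":0}
  ]
}}

```text
clock: 11.75
position: [0.5986, -0.0226, 0.1072]
orientation: [-3.141, -0.001, 1.538]
ft_force: [-1.5, 6.3, -0.4]
opening: 0.0
grasp_force: 0.0
```

>>> {"op": "apply_moves", "data": {
  "steps": [
    {"tx":0.02,"ty":0,"tz":0,"roll":0,"jaw":0},
    {"tx":0.02,"ty":0,"tz":0,"roll":0,"jaw":0},
    {"tx":0.02,"ty":0,"tz":0,"roll":0,"jaw":0},
    {"tx":0.02,"ty":0,"tz":0,"roll":0,"jaw":0},
    {"tx":0.02,"ty":0,"tz":0,"roll":0,"jaw":0},
    {"tx":0.02,"ty":0,"tz":0,"roll":0,"jaw":0},
    {"tx":0.02,"ty":0,"tz":0,"roll":0,"jaw":0},
    {"tx":0.1,"ty":0,"tz":0,"roll":0,"jaw":0},
    {"tx":0.2,"ty":0,"tz":0,"roll":0,"jaw":0},
    {"tx":0.2,"ty":0,"tz":-0.3,"roll":0,"jaw":0},
    {"tx":0.2,"ty":0,"tz":-0.6,"roll":0,"jaw":0},
    {"tx":0.2,"ty":0,"tz":-0.8,"roll":0,"jaw":20},
    {"tx":0.2,"ty":0,"tz":-0.8,"roll":0,"jaw":85},
    {"tx":0.4,"ty":0,"tz":0,"roll":0,"jaw":85},
    {"tx":0.6,"ty":0,"tz":0,"roll":0,"jaw":85},
    {"tx":0.6,"ty":0,"tz":0,"roll":0,"jaw":85},
    {"tx":0.6,"ty":0,"tz":0,"roll":0,"jaw":85},
    {"tx":0.3,"ty":0,"tz":0,"roll":0,"jaw":85},
    {"tx":0,"ty":0,"tz":0,"roll":0,"jaw":85}
  ]
}}

```text
clock: 13.65
position: [0.6047, 0.1659, 0.2321]
orientation: [-3.141, -0.0, 1.54]
ft_force: [0.4, -1.1, 0.3]
opening: 0.994
grasp_force: 0.0
```

```bash
python3 look.py p3 0.05; python3 - <<'E'
from h import *
t=np.radians(28);n=np.array([-np.sin(t),0,np.cos(t)])
for c in["top","scene"]:
    im,d=camera(c);W=cloud(c,d)
    for r in trace(c,"box_center"):
        m=r["region"]&(d>0)
        p=W[m]
        if not m.any() or abs(np.median(p[:,1])+.09)>.06 or np.median(p[:,0])<.5: continue
        h=p@n;hist,e=np.histogram(h,60);q=p[abs(h-e[hist.argmax()])<.006]
        a=np.array([.033,.9995,0]);b=np.array([np.cos(t),-.033*np.cos(t),np.sin(t)])
        A,B=q@a,q@b
        print(c,len(q),"along",np.percentile(A,[1,50,99]).round(4),"across",np.percentile(B,[1,50,99]).round(4),"mean",q.mean(0).round(4),"med h",np.median(q@n).round(4))
        rr=cv2.minAreaRect(np.c_[B,A].astype(np.float32));print(rr)
E
```

```text
top 0.69 [385.7, 161.7] [ 0.585 -0.091  0.145] y [-0.151 -0.034] x [0.553 0.633] z [0.103 0.161]
scene 0.82 [275.5, 258.2] [ 0.612 -0.093  0.136] y [-0.151 -0.031] x [0.466 0.637] z [-0.     0.159]
scene 0.52 [434.9, 211.0] [0.627 0.441 0.053] y [0.404 0.537] x [0.581 0.664] z [-0.003  0.092]
13.85 [0.60501437 0.16283217 0.23225279] [0.22160853 0.20324654 0.64265821]
top 814 along [-0.1322 -0.0754 -0.0157] across [0.5514 0.5825 0.6104] mean [ 0.5783 -0.0934  0.1469] med h -0.1418
((0.580849826335907, -0.07466940581798553), (0.06090022251009941, 0.12006525695323944), 0.3610289394855499)
scene 525 along [-0.1301 -0.073  -0.0135] across [0.5531 0.5897 0.6131] mean [ 0.5845 -0.092   0.1474] med h -0.144
((0.5829250812530518, -0.07139846682548523), (0.06316632777452469, 0.11937657743692398), 0.6209775805473328)
```

View pics/p3.png

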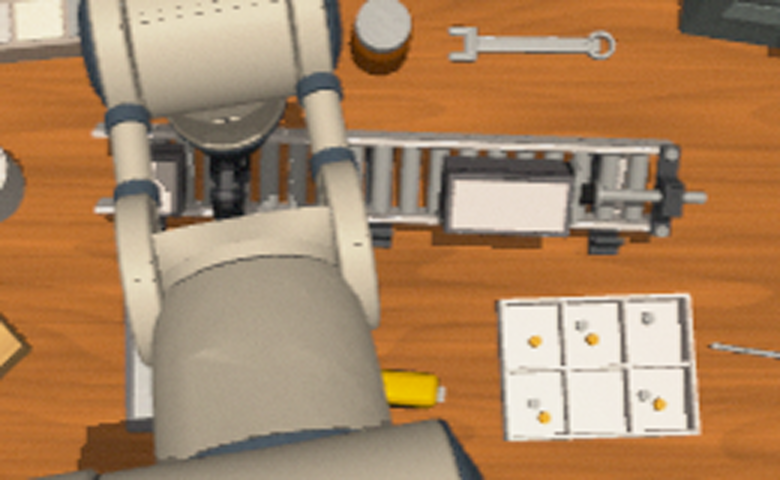

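The box is resting at the pad (crop px (508,200)), tilted as before, with nothing else moved. I go over it with the jaws open across its width.

>>> {"op": "apply_moves", "data": {
  "steps": [
    {"tx":-0.3,"ty":0,"tz":0,"roll":0,"jaw":85},
    {"tx":-0.6,"ty":0,"tz":0,"roll":0,"jaw":85},
    {"tx":-0.7,"ty":-0.03,"tz":0,"roll":0,"jaw":85},
    {"tx":-0.7,"ty":-0.03,"tz":0,"roll":0,"jaw":85},
    {"tx":-0.7,"ty":-0.03,"tz":0,"roll":0,"jaw":85},
    {"tx":-0.7,"ty":-0.02,"tz":0,"roll":0,"jaw":85},
    {"tx":-0.7,"ty":0,"tz":0,"roll":0,"jaw":85},
    {"tx":-0.5,"ty":0,"tz":0,"roll":0,"jaw":85},
    {"tx":-0.2,"ty":0,"tz":0,"roll":0,"jaw":85},
    {"tx":0,"ty":0,"tz":0.4,"roll":0,"jaw":85},
    {"tx":0,"ty":0,"tz":0.4,"roll":0,"jaw":85},
    {"tx":0,"ty":0,"tz":0.4,"roll":0,"jaw":85},
    {"tx":0,"ty":0,"tz":0.2,"roll":0,"jaw":85},
    {"tx":0,"ty":0,"tz":0,"roll":0,"jaw":85}
  ]
}}

```text
clock: 15.45
position: [0.5903, -0.0907, 0.1612]
orientation: [-3.139, -0.001, 1.538]
ft_force: [-0.1, 0.5, -0.3]
opening: 0.99
grasp_force: 0.0
```

```bash
python3 - <<'E'
from h import *
im,d=camera("wrist");P=camera_params("wrist");print(P,get_obs()["position"])
cv2.imwrite("pics/w1.png",im[...,::-1])
E
```

```text
{'K': array([[309.70691629,   0.        , 315.394729  ],
       [  0.        , 309.70691629, 200.26639115],
       [  0.        ,   0.        ,   1.        ]]), 'origin': array([ 0.59333541, -0.02026725,  0.30497838]), 'rotation': array([ 2.86245472e+00,  5.57728937e-04, -3.09337783e-02])} [ 0.59096756 -0.09081262  0.16227247]
```

View pics/w1.png

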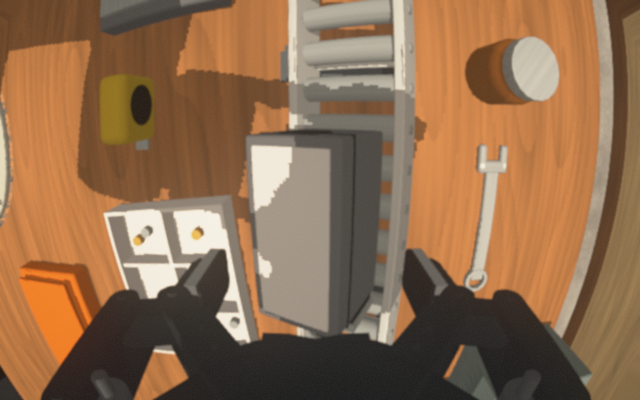

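```bash
python3 - <<'E'
from h import *
P=camera_params("wrist");K=np.array(P["K"]);R=rot(P)
def proj(p):
    c=R.T@(np.array(p)-P["origin"]);th=np.arctan2(np.hypot(*c[:2]),c[2]);f=np.hypot(*c[:2])
    return (K[0,2]+K[0,0]*th*c[0]/f,K[1,2]+K[0,0]*th*c[1]/f)
for n,x,z in[("lowtop",.5525,.133),("hightop",.6055,.161),("highbot",.6385,.099)]:
    for dy in(.06,-.06): print(n,dy,np.round(proj((x+.033*dy,-.0925+dy,z)),0))
# finger tips open
for s in(-1,1): print("pad tip",np.round(proj((.5907+s*.0427,-.0908,.161+.013)),0),np.round(proj((.5907+s*.0427,-.0808,.161+.013)),0))
E
```

```text
lowtop 0.06 [247. 139.]
lowtop -0.06 [260. 317.]
hightop 0.06 [347. 139.]
hightop -0.06 [339. 343.]
highbot 0.06 [386. 131.]
highbot -0.06 [376. 288.]
pad tip [228. 267.] [225. 249.]
pad tip [402. 263.] [404. 244.]
```

The fingers straddle the box: tips at px (228,255) and (405,255), with box edges at 255 and about 350. Projected corners match to 2-5 px, apart from the upper edge at 8-10 px. Now descend.

>>> {"op": "apply_moves", "data": {
  "steps": [
    {"tx":0,"ty":0,"tz":0.2,"roll":0,"jaw":85.4},
    {"tx":0,"ty":0,"tz":0.2,"roll":0,"jaw":85.4},
    {"tx":0,"ty":0,"tz":0.2,"roll":0,"jaw":85.4},
    {"tx":0,"ty":0,"tz":0.2,"roll":0,"jaw":85.4},
    {"tx":0,"ty":0,"tz":0,"roll":0,"jaw":85.4}
  ]
}}

```text
clock: 16.0
position: [0.5903, -0.0907, 0.1206]
orientation: [-3.139, -0.001, 1.538]
ft_force: [-1.5, 0.6, 0.7]
opening: 0.997
grasp_force: 0.0
```

>>> {"op": "apply_moves", "data": {
  "steps": [
    {"tx":0,"ty":0,"tz":0.14,"roll":0,"jaw":85.4},
    {"tx":0,"ty":0,"tz":0.14,"roll":0,"jaw":85.4},
    {"tx":0,"ty":0,"tz":0.06,"roll":0,"jaw":85.4},
    {"tx":0,"ty":0,"tz":0,"roll":0,"jaw":85.4}
  ]
}}

```text
clock: 16.4
position: [0.5909, -0.0909, 0.1048]
orientation: [-3.141, -0.0, 1.538]
ft_force: [-0.3, 0.1, 0.4]
opening: 0.999
grasp_force: 0.0
```

>>> {"op": "apply_moves", "data": {
  "steps": [
    {"tx":0,"ty":0,"tz":0,"roll":0,"jaw":78},
    {"tx":0,"ty":0,"tz":0,"roll":0,"jaw":75},
    {"tx":0,"ty":0,"tz":0,"roll":0,"jaw":72},
    {"tx":0,"ty":0,"tz":0,"roll":0,"jaw":72}
  ]
}}

```text
clock: 16.8
position: [0.5887, -0.0906, 0.1061]
orientation: [-3.138, -0.0, 1.538]
ft_force: [-20.0, -0.6, 23.4]
opening: 0.853
grasp_force: 58.8
```

>>> {"op": "apply_moves", "data": {
  "steps": [
    {"tx":0,"ty":0,"tz":-0.05,"roll":0,"jaw":70},
    {"tx":0,"ty":0,"tz":-0.05,"roll":0,"jaw":68},
    {"tx":0,"ty":0,"tz":-0.05,"roll":0,"jaw":66},
    {"tx":0,"ty":0,"tz":-0.05,"roll":0,"jaw":64},
    {"tx":0,"ty":0,"tz":0,"roll":0,"jaw":62}
  ]
}}

```text
clock: 17.3
position: [0.5902, -0.0908, 0.1159]
orientation: [-3.14, -0.0, 1.538]
ft_force: [-9.0, 1.7, 10.6]
opening: 0.794
grasp_force: 63.7
```

```bash
python3 - <<'E'
from h import *
im,d=camera("wrist");print(get_obs()["opening"]*85.4,get_obs()["position"])
im2,_=camera("scene")
a=cv2.resize(im2[220:310,210:345],(600,400));cv2.imwrite("pics/g1.png",np.hstack([im[100:400,180:460],cv2.resize(a,(450,300))])[...,::-1])
E
```

```text
67.91150095777968 [ 0.59017972 -0.09076339  0.11588605]
```

View pics/g1.png

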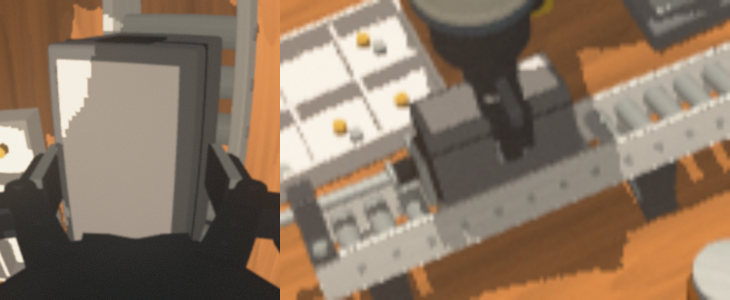

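It works: the box is turning upright between the pads, with the top face nearly facing the wrist camera and the opening down to 68 mm. I keep lifting while closing.

>>> {"op": "apply_moves", "data": {
  "steps": [
    {"tx":0,"ty":0,"tz":-0.05,"roll":0,"jaw":60},
    {"tx":0,"ty":0,"tz":-0.05,"roll":0,"jaw":58},
    {"tx":0,"ty":0,"tz":-0.05,"roll":0,"jaw":56},
    {"tx":0,"ty":0,"tz":-0.05,"roll":0,"jaw":55},
    {"tx":0,"ty":0,"tz":-0.1,"roll":0,"jaw":55},
    {"tx":0,"ty":0,"tz":-0.1,"roll":0,"jaw":55},
    {"tx":0,"ty":0,"tz":0,"roll":0,"jaw":55}
  ]
}}

```text
clock: 18.1
position: [0.5916, -0.091, 0.1362]
orientation: [3.14, 0.0, 1.538]
ft_force: [0.7, -0.6, -4.2]
opening: 0.793
grasp_force: 63.1
```

>>> {"op": "apply_moves", "data": {
  "steps": [
    {"tx":0,"ty":0,"tz":-0.2,"roll":0,"jaw":55},
    {"tx":0,"ty":0,"tz":-0.3,"roll":0,"jaw":55},
    {"tx":0,"ty":0,"tz":-0.3,"roll":0,"jaw":55},
    {"tx":0,"ty":0,"tz":-0.3,"roll":0,"jaw":55},
    {"tx":0,"ty":0,"tz":-0.2,"roll":0,"jaw":55},
    {"tx":0,"ty":0,"tz":0,"roll":0,"jaw":55}
  ]
}}

```text
clock: 18.7
position: [0.5918, -0.0911, 0.2019]
orientation: [3.139, 0.001, 1.538]
ft_force: [1.2, -0.1, -5.4]
opening: 0.794
grasp_force: 63.7
```

```bash
python3 - <<'E'
from h import *
im,d=camera("wrist");o=get_obs();print(o["opening"]*85.4,o["position"],o["ft_force"],o["torque"])
c,d2=camera("scene");W=cloud("scene",d2)
cv2.imwrite("pics/g2.png",np.hstack([im[100:400,180:460],cv2.resize(c[170:290,205:355],(375,300),interpolation=cv2.INTER_CUBIC)])[...,::-1])
for r in trace("scene","box_center")[:2]:
    m=r["region"]&(d2>0);p=W[m];print(r["p"],np.median(p,0),np.percentile(p,[2,98],axis=0).round(3).tolist())
E
```

```text
67.68152090155624 [ 0.59133422 -0.09098693  0.20079888] [-0.15903453  0.42076465 -5.54661357] [0.00370845 0.03975632 0.01259848]
0.84 [ 0.61915063 -0.10767559  0.22332707] [[0.527, -0.151, 0.005], [0.638, -0.033, 0.246]]
0.68 [ 0.44562479 -0.46176644  0.01891134] [[0.412, -0.514, -0.004], [0.459, -0.332, 0.027]]
```

View pics/g2.png

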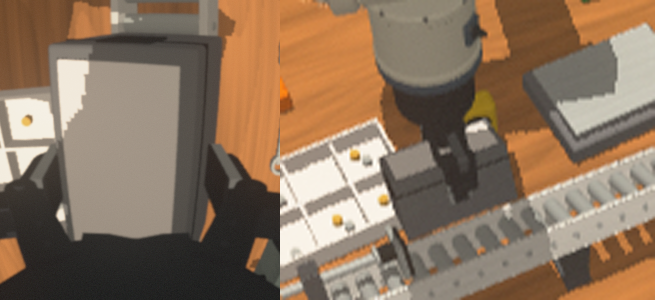

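```bash
cat > tilt.py <<'E'
from h import *
def run():
    P=camera_params("wrist");im,d=camera("wrist");K=np.array(P["K"]);o=get_obs()
    v,u=np.mgrid[0:400,0:640];du,dv=u-K[0,2],v-K[1,2];r=np.hypot(du,dv)+1e-9;th=r/K[0,0]
    s=np.tan(th)*d
    W=np.stack([s*du/r,s*dv/r,d],-1)@rot(P).T+np.array(P["origin"])
    for r in trace("wrist","box_center")[:1]:
        p=W[r["region"]&(d>0)]
        print("trace",round(r["p"],2),len(p),np.percentile(p,[1,50,99],axis=0).round(3).tolist())
    ref=o["position"]
    m=(d>0)&(u>245)&(u<355)&(v>150)&(v<320)
    q=W[m]
    for _ in range(4):
        c=q.mean(0);n=np.linalg.svd(q-c,full_matrices=False)[2][2];n*=np.sign(n[2]);q=q[abs((q-c)@n)<.003]
    print("n",n.round(3),"tilt x",np.degrees(np.arctan2(-n[0],n[2])).round(1),"tilt y",np.degrees(np.arctan2(-n[1],n[2])).round(1),len(q))
    A=W[d>0];A=A[(abs((A-c)@n)<.003)&(np.linalg.norm(A-c,axis=1)<.12)]
    rr=cv2.minAreaRect(A[:,:2].astype(np.float32));print("rect",rr,"pc",A.mean(0).round(4),"x,y pct",np.percentile(A,[1,99],axis=0).round(4).tolist(),"TCP",ref.round(4),o["opening"]*85.4)
run()
E
python3 tilt.py
```

```text
trace 0.68 31465 [[0.558, -0.123, 0.185], [0.591, -0.062, 0.235], [0.633, -0.03, 0.245]]
n [-0.378  0.012  0.926] tilt x 22.2 tilt y -0.7 18356
rect ((0.59734708070755, -0.06866898387670517), (0.11086910963058472, 0.09326207637786865), 14.310012817382812) pc [ 0.591  -0.0681  0.238 ] x,y pct [[0.557, -0.1142, 0.2233], [0.651, -0.0314, 0.2638]] TCP [ 0.5907 -0.0908  0.1995] 67.61304789572375
```

The box is held securely, but the wrist depth shows it still leaning about 22°. I'll set its low edge on the plate and open slowly, so the box leans on the retreating uphill finger and settles upright. First I carry it over the plate.

>>> {"op": "apply_moves", "data": {
  "steps": [
    {"tx":0.3,"ty":-0.2,"tz":0,"roll":0,"jaw":55},
    {"tx":0.54,"ty":-0.36,"tz":0,"roll":0,"jaw":55},
    {"tx":0.54,"ty":-0.36,"tz":0,"roll":0,"jaw":55},
    {"tx":0.54,"ty":-0.36,"tz":0,"roll":0,"jaw":55},
    {"tx":0.54,"ty":-0.36,"tz":0,"roll":0,"jaw":55},
    {"tx":0.54,"ty":-0.36,"tz":0,"roll":0,"jaw":55},
    {"tx":0.54,"ty":-0.36,"tz":0,"roll":0,"jaw":55},
    {"tx":0.54,"ty":-0.36,"tz":0,"roll":0,"jaw":55},
    {"tx":0.54,"ty":-0.36,"tz":0,"roll":0,"jaw":55},
    {"tx":0.54,"ty":-0.36,"tz":0,"roll":0,"jaw":55},
    {"tx":0.36,"ty":-0.24,"tz":0,"roll":0,"jaw":55},
    {"tx":0,"ty":0,"tz":0,"roll":-0.066,"jaw":55},
    {"tx":0,"ty":0,"tz":0,"roll":0,"jaw":55},
    {"tx":0,"ty":0,"tz":0,"roll":0,"jaw":55}
  ]
}}

```text
clock: 20.35
position: [0.4161, 0.191, 0.2001]
orientation: [-3.141, 0.0, 1.602]
ft_force: [0.3, -0.4, -6.0]
opening: 0.762
grasp_force: 63.0
```

```bash
python3 tilt.py; python3 -c "
from h import *
o=get_obs();print(o['orientation'],o['ft_force'])"
```

```text
trace 0.78 29774 [[0.383, 0.162, 0.186], [0.415, 0.219, 0.233], [0.453, 0.252, 0.242]]
n [-0.324 -0.025  0.946] tilt x 18.9 tilt y 1.5 11927
rect ((0.4202665388584137, 0.2134561538696289), (0.10816086083650589, 0.09368909150362015), 19.09870147705078) pc [0.4127 0.2139 0.2339] x,y pct [[0.3821, 0.1647, 0.2229], [0.4649, 0.2503, 0.2517]] TCP [0.4162 0.1908 0.2002] 64.59979230122102
[-3.14144414e+00  9.99919734e-05  1.60183115e+00] [ 0.19408135  0.5576503  -5.85560881]
```

The motion itself is helping: the opening is down to 64.6 mm and the lean to about 19°. A small, gentle jiggle should finish squaring it.

>>> {"op": "apply_moves", "data": {
  "steps": [
    {"tx":0,"ty":0,"tz":-0.25,"roll":0,"jaw":50},
    {"tx":0,"ty":0,"tz":0.25,"roll":0,"jaw":50},
    {"tx":0,"ty":0,"tz":-0.25,"roll":0,"jaw":50},
    {"tx":0,"ty":0,"tz":0.25,"roll":0,"jaw":50},
    {"tx":0,"ty":0,"tz":-0.25,"roll":0,"jaw":50},
    {"tx":0,"ty":0,"tz":0.25,"roll":0,"jaw":50}
  ]
}}

```text
clock: 21.05
position: [0.4178, 0.191, 0.2019]
orientation: [3.138, -0.001, 1.602]
ft_force: [-0.2, -0.4, -5.7]
opening: 0.758
grasp_force: 66.0
```

>>> {"op": "apply_moves", "data": {
  "steps": [
    {"tx":0,"ty":0.25,"tz":0,"roll":0,"jaw":50},
    {"tx":0,"ty":-0.25,"tz":0,"roll":0,"jaw":50},
    {"tx":0,"ty":0.25,"tz":0,"roll":0,"jaw":50},
    {"tx":0,"ty":-0.25,"tz":0,"roll":0,"jaw":50},
    {"tx":0,"ty":0.25,"tz":0,"roll":0,"jaw":50},
    {"tx":0,"ty":-0.25,"tz":0,"roll":0,"jaw":50}
  ]
}}

```text
clock: 21.65
position: [0.4192, 0.1912, 0.2007]
orientation: [3.139, -0.001, 1.603]
ft_force: [0.7, 0.6, -5.3]
opening: 0.759
grasp_force: 66.2
```

>>> {"op": "apply_moves", "data": {
  "steps": [
    {"tx":0,"ty":0.02,"tz":0.3,"roll":0,"jaw":50},
    {"tx":0,"ty":0,"tz":0.4,"roll":0,"jaw":50},
    {"tx":0,"ty":0,"tz":0.4,"roll":0,"jaw":50},
    {"tx":0,"ty":0,"tz":0.4,"roll":0,"jaw":50},
    {"tx":0,"ty":0,"tz":0.3,"roll":0,"jaw":50},
    {"tx":0,"ty":0,"tz":0.2,"roll":0,"jaw":50},
    {"tx":0,"ty":0,"tz":0.06,"roll":0,"jaw":50},
    {"tx":0,"ty":0,"tz":0.04,"roll":0,"jaw":50},
    {"tx":0,"ty":0,"tz":0,"roll":0,"jaw":50}
  ]
}}

```text
clock: 22.55
position: [0.4176, 0.1911, 0.0956]
orientation: [3.141, -0.0, 1.604]
ft_force: [0.5, 0.1, -4.7]
opening: 0.755
grasp_force: 66.1
```

>>> {"op": "apply_moves", "data": {
  "steps": [
    {"tx":0,"ty":0,"tz":0.03,"roll":0,"jaw":50},
    {"tx":0,"ty":0,"tz":0.03,"roll":0,"jaw":50},
    {"tx":0,"ty":0,"tz":0.03,"roll":0,"jaw":50}
  ]
}}

```text
clock: 22.85
position: [0.4175, 0.1911, 0.0909]
orientation: [3.141, -0.0, 1.604]
ft_force: [0.2, -1.0, -5.3]
opening: 0.761
grasp_force: 66.2
```

>>> {"op": "apply_moves", "data": {
  "steps": [
    {"tx":0,"ty":0,"tz":0.03,"roll":0,"jaw":50},
    {"tx":0,"ty":0,"tz":0.03,"roll":0,"jaw":50}
  ]
}}

```text
clock: 23.05
position: [0.4174, 0.1912, 0.0878]
orientation: [3.141, -0.0, 1.604]
ft_force: [-0.9, 2.0, -0.5]
opening: 0.759
grasp_force: 66.6
```

>>> {"op": "apply_moves", "data": {
  "steps": [
    {"tx":0,"ty":0,"tz":0.02,"roll":0,"jaw":50},
    {"tx":0,"ty":0,"tz":0.02,"roll":0,"jaw":50}
  ]
}}

```text
clock: 23.25
position: [0.4175, 0.1912, 0.0859]
orientation: [3.141, -0.0, 1.604]
ft_force: [-1.9, 1.8, 6.8]
opening: 0.757
grasp_force: 67.0
```

The low edge is on the plate with a light load. I open slowly, drifting the uphill finger away so the box tips upright with control.

>>> {"op": "apply_moves", "data": {
  "steps": [
    {"tx":0,"ty":0,"tz":-0.02,"roll":0,"jaw":64},
    {"tx":0,"ty":0,"tz":0,"roll":0,"jaw":65},
    {"tx":0,"ty":0,"tz":0,"roll":0,"jaw":66},
    {"tx":0,"ty":0,"tz":0,"roll":0,"jaw":67},
    {"tx":0,"ty":0,"tz":0,"roll":0,"jaw":68},
    {"tx":0,"ty":0,"tz":0,"roll":0,"jaw":69},
    {"tx":0,"ty":0,"tz":0,"roll":0,"jaw":70}
  ]
}}

```text
clock: 23.95
position: [0.4172, 0.1909, 0.0867]
orientation: [-3.141, 0.0, 1.604]
ft_force: [2.4, -0.2, -0.7]
opening: 0.822
grasp_force: 0.9
```

```bash
python3 tilt.py
```

```text
trace 0.67 29816 [[0.385, 0.165, 0.059], [0.417, 0.219, 0.12], [0.453, 0.253, 0.128]]
n [-0.299 -0.02   0.954] tilt x 17.4 tilt y 1.2 9988
rect ((0.41103479266166687, 0.2069922387599945), (0.10546064376831055, 0.09887883067131042), 42.1108283996582) pc [0.4153 0.2142 0.1208] x,y pct [[0.3828, 0.1661, 0.1106], [0.4561, 0.2506, 0.1333]] TCP [0.4173 0.191  0.0867] 70.01798183308117
```

Working as planned: the box leans on the high finger with about 2 N, tilt 17° and falling.

>>> {"op": "apply_moves", "data": {
  "steps": [
    {"tx":0,"ty":0.01,"tz":0,"roll":0,"jaw":71},
    {"tx":0,"ty":0.01,"tz":0,"roll":0,"jaw":72},
    {"tx":0,"ty":0.01,"tz":0,"roll":0,"jaw":73},
    {"tx":0,"ty":0.01,"tz":0,"roll":0,"jaw":74},
    {"tx":0,"ty":0.01,"tz":0,"roll":0,"jaw":75},
    {"tx":0,"ty":0.01,"tz":0,"roll":0,"jaw":76},
    {"tx":0,"ty":0.01,"tz":0,"roll":0,"jaw":77},
    {"tx":0,"ty":0.01,"tz":0,"roll":0,"jaw":78}
  ]
}}

```text
clock: 24.85
position: [0.4214, 0.1912, 0.0868]
orientation: [-3.142, 0.0, 1.604]
ft_force: [1.3, -0.6, -1.0]
opening: 0.912
grasp_force: 0.8
```

```bash
python3 tilt.py
```

```text
trace 0.95 29085 [[0.399, 0.165, 0.071], [0.428, 0.218, 0.117], [0.457, 0.253, 0.12]]
n [-0.855 -0.074  0.514] tilt x 59.0 tilt y 8.2 3959
rect ((0.3756936192512512, 0.19412997364997864), (0.14191287755966187, 0.12697473168373108), 53.454368591308594) pc [0.4    0.2    0.0828] x,y pct [[0.3474, 0.1102, -0.0007], [0.4528, 0.2655, 0.1725]] TCP [0.4215 0.1912 0.0868] 77.7381151524907
```

>>> {"op": "apply_moves", "data": {
  "steps": [
    {"tx":0,"ty":0.01,"tz":0,"roll":0,"jaw":79},
    {"tx":0,"ty":0.01,"tz":0,"roll":0,"jaw":80},
    {"tx":0,"ty":0.01,"tz":0,"roll":0,"jaw":81},
    {"tx":0,"ty":0.01,"tz":0,"roll":0,"jaw":82},
    {"tx":0,"ty":0.01,"tz":0,"roll":0,"jaw":83},
    {"tx":0,"ty":0.02,"tz":0,"roll":0,"jaw":84},
    {"tx":0,"ty":0.02,"tz":0,"roll":0,"jaw":85},
    {"tx":0,"ty":0.02,"tz":0,"roll":0,"jaw":85}
  ]
}}

```text
clock: 25.75
position: [0.4268, 0.1913, 0.0868]
orientation: [-3.141, 0.0, 1.604]
ft_force: [0.4, 0.1, 1.1]
opening: 0.994
grasp_force: 0.0
```

```bash
sed -i 's/(u>245)&(u<355)&(v>150)&(v<320)/(u>290)\&(u<345)\&(v>160)\&(v<310)/' tilt.py; python3 tilt.py; python3 - <<'E'
from h import *
im,d=camera("wrist");c,d2=camera("scene")
cv2.imwrite("pics/g3.png",np.hstack([im[100:400,180:460],cv2.resize(c[145:245,270:395],(375,300),interpolation=cv2.INTER_CUBIC)])[...,::-1])
E
```

```text
trace 0.95 28500 [[0.404, 0.163, 0.069], [0.433, 0.217, 0.115], [0.463, 0.253, 0.116]]
n [ 0.002 -0.001  1.   ] tilt x -0.1 tilt y 0.0 8011
rect ((0.4280349016189575, 0.2082463800907135), (0.09708936512470245, 0.11107965558767319), 82.67071533203125) pc [0.4335 0.2126 0.1146] x,y pct [[0.3846, 0.163, 0.1125], [0.4692, 0.2515, 0.1163]] TCP [0.427  0.1914 0.0868] 84.84273858695767
```

View pics/g3.png

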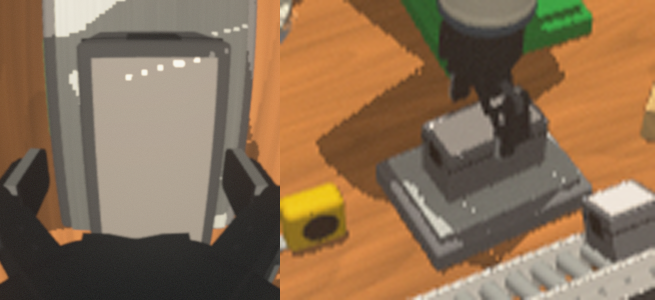

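The box is upright (tilt 0°) on the plate, free between the fingers. I rise and move clear to check the placement.

>>> {"op": "apply_moves", "data": {
  "steps": [
    {"tx":0,"ty":0,"tz":-0.2,"roll":0,"jaw":85},
    {"tx":0,"ty":0,"tz":-0.4,"roll":0,"jaw":85},
    {"tx":0,"ty":0,"tz":-0.6,"roll":0,"jaw":85},
    {"tx":0,"ty":0,"tz":-0.6,"roll":0,"jaw":85},
    {"tx":0,"ty":0,"tz":-0.6,"roll":0,"jaw":85},
    {"tx":0,"ty":0,"tz":-0.4,"roll":0,"jaw":85},
    {"tx":0.4,"ty":-0.2,"tz":0,"roll":0,"jaw":85},
    {"tx":0.6,"ty":-0.3,"tz":0,"roll":0,"jaw":85},
    {"tx":0.6,"ty":-0.3,"tz":0,"roll":0,"jaw":85},
    {"tx":0.6,"ty":-0.3,"tz":0,"roll":0,"jaw":85},
    {"tx":0.6,"ty":-0.3,"tz":0,"roll":0,"jaw":85},
    {"tx":0.6,"ty":-0.3,"tz":0,"roll":0,"jaw":85},
    {"tx":0.6,"ty":-0.3,"tz":0,"roll":0,"jaw":85},
    {"tx":0.6,"ty":-0.3,"tz":0,"roll":0,"jaw":85},
    {"tx":0.6,"ty":-0.3,"tz":0,"roll":0,"jaw":85},
    {"tx":0.6,"ty":-0.3,"tz":0,"roll":0,"jaw":85},
    {"tx":0.6,"ty":-0.3,"tz":0,"roll":0,"jaw":85},
    {"tx":0.4,"ty":-0.2,"tz":0,"roll":0,"jaw":85},
    {"tx":0,"ty":0,"tz":0,"roll":0,"jaw":85}
  ]
}}

```text
clock: 27.85
position: [0.2442, 0.5275, 0.2274]
orientation: [3.142, -0.001, 1.606]
ft_force: [-0.4, -0.8, 0.8]
opening: 0.999
grasp_force: 0.0
```

```bash
python3 - <<'E'
from h import *
for c in["top","scene"]:
    im,d=camera(c);W=cloud(c,d)
    if c=="top": cv2.imwrite("pics/f1.png",cv2.resize(im[120:260,220:480,::-1],None,fx=3,fy=3,interpolation=cv2.INTER_CUBIC))
    B=(abs(W[...,0]-.437)<.13)&(abs(W[...,1]-.19)<.14)&(d>0)
    for n,z in(("top face",.115),("plate",.045)):
        q=W[B&(abs(W[...,2]-z)<.005)][:,:2].astype(np.float32);r=cv2.minAreaRect(q)
        print(c,n,len(q),np.round(r[0],4),np.round(r[1],4),round(r[2],2))
o=get_obs();print(o["clock"],o["position"],o["ft_force"])
E
```

```text
top top face 787 [0.4345 0.1871] [0.0599 0.1196] 2.29
top plate 1172 [0.4371 0.1882] [0.12  0.175] 2.06
scene top face 520 [0.4378 0.1915] [0.0618 0.1212] 2.34
scene plate 639 [0.4401 0.1914] [0.1225 0.1764] 2.25
27.95 [0.24538125 0.52535668 0.22716498] [-0.11572812  0.28922767  0.04956242]
```

View pics/f1.png

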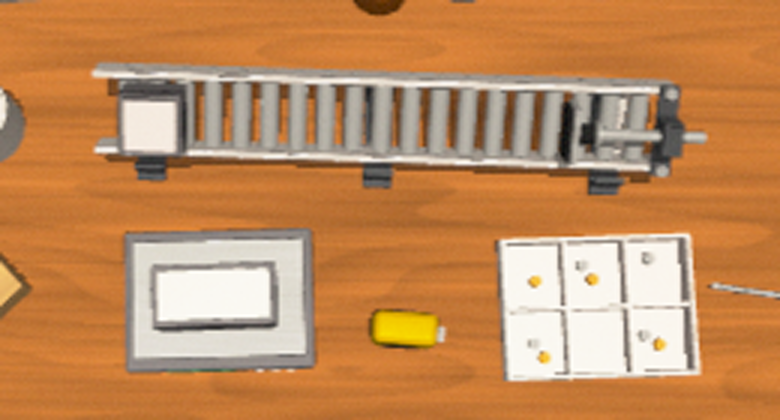

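The box sits centred on the plate within about 3 mm and 0.3° (crop px (215,295)). The short box, tape and tray are unmoved, and the arm is clear.

```bash
python3 -c "
from rig import close_job
print(close_job())"
```

```text
the job is handed in; nothing more can be done
None
```

The job is handed in: the long box was rolled to the stop, held there at about 6 N for 0.7 s (a brief 9 N peak on contact), then set upright on the scale plate, about 3 mm off centre and aligned within 0.3°, with the short box, tape and tray unmoved in the final picture.

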